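# Isolate the label-drying box and hold its sprung lid open at 50 degrees

## Robot

A 6-joint arm with a two-finger parallel gripper is mounted at the origin on the work surface. World frame = base frame: x ahead of the robot, y to its left, z up, the work surface at z = 0. Lengths are in mm, angles in rad, forces in N, time in s.
With the tool pointing down it reaches from about 350 to 975 mm from the base axis. Payload 4.9 kg.
Tool frame: the origin (TCP) lies between the finger pads, 19 mm behind the fingertips; this is the grasp point; x points along the fingers, z is the direction in which the jaws open and shut, and the axes are right-handed (so a half turn about x gives the same grasp; the last joint's range is limited). The gripper opens to 85 mm and grips with 20 to 120 N. Pads are 22 mm wide; open, the fingers measure 114 mm over their backs; the gripper's body (76 mm by 85 mm) begins 54 mm behind the grasp point. The pads swing forward as they close: fully open they stand 13 mm farther back than shut.
Start: joints at [1.208, 0.053, 1.613, -0, 1.476, -0.119], TCP at [150.861, 606.5, 250.004] pointing down, gripper open.
Joint ranges: [-3.01, 3.01], [-1.01, 2.22], [0.06, 2.58], [-1.02, 4.17], [0.09, 2.62], [-3.14, 3.14]. Speed limits (rad/s): [2.57, 2.57, 3.14, 3.14, 3.14, 3.14].

## Interface

Orientations are given as a rotation vector (axis times angle).
In Python, from bench import * gives the robot as it stands.
- The arm moves only by the tool servo_tool, never from a script. Its argument "targets" is a list of rows, each an object with "delta_pos": the shift along the tool's x, y, z in m, a list of three; "angular": the turn, a rotation vector about the tool's x, y, z in rad, a list of three; "hand": the finger opening in m, from 0 to 0.0854. A call has 1 to 12 rows; each row shifts and turns the commanded pose from where the row before left it, along the tool's axes as they then stand; what a row does not reach is not made up. A row lasts 1/8 s, in which the tool goes at most 62.5 mm and 10.7 degrees, less where a joint would pass 70% of its speed; a pose out of reach is approached as far as the arm can. A call with a gripper value outside its range is refused whole. The fingers move at their own pace and stop on an object; "newtons" is the grip in N (left out, the last holds). Time passes only in rows, so rows that do not move let the fingers close. It gives the time, the measured TCP pose, the force and the opening at its end, in the units of the state.
- get_state(): the state, without advancing time (a new reading comes with each control period).
- grab_frame(name): name is "side" or "top"; returns a dict with "pixels" (420x560x3 uint8, red, green, blue), "intrinsics" (3x3 intrinsics, pixels), "dist" ([k1, k2, p1, p2, k3] as OpenCV has them; the pictures are not rectified), "origin" and "orientation" of the camera in the world. Camera axes: x right, y down, z forward; pixel columns grow to the right and rows downward; lengths in mm; the calibration is good to about 2 mm. A picture is of the moment at which its call begins. There is no depth.
- sign_off(): hands the job in, once; it reports no verdict.
Trained networks look in the newest picture that a camera, given by its name, has taken for a name from the list of things; names that differ only in an ending like _2 or _b are one class to them, and where a whole thing is asked for, a point or a joint stands for the part that bears it (a point fixed in the world has none). Each returns a list of dicts, best first, with "score" (0 to 1); they miss things now and then, are a little off and sometimes report something else, mostly with a low value. They report only what shows in the picture. A call takes as long as a camera call. They do not tell look-alikes from the thing itself.
- regions_of(target, camera): "mask" (420x560 bool, what is visible of it) and "extent" ([left, top, width, height] in pixels, round what is visible of it).
The state is a dict: "time": time; "joints": joint angles; "joint_velocities": joint speeds; "tau": joint torques, N m; "position": TCP position; "tcp_rot": TCP orientation; "force": force on the tool from outside, world axes, zero at the start; "moment": the same for the moment, N m; "width": finger opening in mm.
Only numpy, scipy, OpenCV 4.12 (cv2) and the standard library are available. Lean on these libraries where they do the work, as an engineer would, in place of code of your own. Each camera call takes 0.05 s, during which the arm holds its last target. There are 200 camera calls.

## Task

Switch the label-drying box off by throwing the red toggle of its isolator right over to the green side, and only then lift the lid of the blue drying box by its black bar handle to 50 degrees open (the long red mark on the scale at its side). Keep holding it there in the gripper so that the colleague across the bench can inspect the labels: the lid has no stay and springs shut, so finish while still holding it. Leave the other things on the bench where they are.

Things in the scene. Friction and masses are not known exactly. Their poses are not given: they have to be found in the camera images.
- oven: label-drying box, fixed: open-topped blue steel box, 220 (x) by 240 (y) by 110 mm high, two packs of paper labels inside. Origin: centre of its underside. +x is its far side, facing the colleague; the lid is hinged along the top edge of its -x side, the robot's side.
- scale_mark (a point): long red mark at 50 degrees on the thin steel scale arc (seen only, 100 mm radius about the hinge, white ticks every 10 degrees from 0 to 80) on the box's +y side. The point: the arc's 50 degree point. The lid's underside lines up with the mark of its angle.
- lid_hinge (a point): middle of the lid's hinge line, at the top edge of the box's -x side (-110, 0, 110 mm in the oven frame, whose axes it shares). The hinge line runs along the oven's y.
- lid (a joint): opening angle of the white lid, rad: 0 shut, grows as its far edge rises towards the robot, stops at 1.4; 50 degrees is 0.873. A plate 226 by 244 by 12 mm, underside on the hinge line, 0.35 to 0.7 kg; a spring and its weight shut it from any angle (4 to 8 N at the handle).
- lid_handle (a point): black round bar, 14 mm thick, 130 mm long along its y (parallel to the hinge), its axis 35 mm above the lid's upper face on two 12 mm posts 60 mm either side of its middle; can be pinched from above. The point: middle of the bar. With the lid at a it lies x = 190 cos a - 47 sin a, z = 190 sin a + 47 cos a mm from the hinge in the oven's frame. Its axes turn with the lid.
- isolator_box: isolator, fixed to the bench: grey housing 100 (x) by 90 (y) by 50 mm high, a red strip on its -x top edge (on) and a green strip on its +x top edge (off). It stands to the left or to the right of the drying box. Origin: centre of its underside.
- isolator (a joint): toggle angle, rad: 0 is on (leaning 0.6 rad to the housing's -x), 1.2 is off (leaning 0.6 rad to its +x). Pivots about the housing's y, 45 mm above its underside, at its middle; its heavy head makes it drop to the nearer end on either side of upright (0.6). 2 N at the ball throws it.
- isolator_tip (a point): centre of the toggle's red ball, 26 mm across, 80 mm from the pivot on a 12 mm steel stem.
- labels_cream: bystander: pack of cream paper labels, a loose disc 100 mm across and 45 mm high, on the other side of the drying box from the isolator; origin under its centre.
- labels_white: bystander: loose pack of white labels, 100 mm across, 30 mm high; origin under its centre.
- pliers: bystander: loose long-nosed pliers with black grips, 180 mm long, 16 mm high, lying along their x; origin at the bench, near the pivot.
- pendant: bystander: loose black remote control, 120 by 45 by 25 mm; origin under its centre.
- tub: bystander: loose clear plastic tub, 200 by 150 by 80 mm, with two blue vinyl pucks in it; origin under its centre.
Not all that is in view belongs to the job. There is more than one size of the isolator_box; the job needs the largest.

How it is judged:
By the outcome, as a careful person would: the job done as asked, in the order asked, and still so for the second after the job is handed in, while the arm keeps its last pose, push and grip.
It also fails if it takes over 50 s, if anything falls off the work surface, if the arm or the gripper's body presses on something with over 40 N, if the wrist force passes 120 N, or if a joint passes its speed limit or range.

## Working session

There is one attempt and no reset: what is moved stays moved. The work goes in short steps, Python scripts to look and compute and a tool call to move; the robot and the scene stay as the last step left them, time stands still between calls to the robot, and variables do not carry over. Pictures are saved under pics/ and viewed, about 8 in all and at most 12, crops included, and the job is handed in when it is done.

Besides the shell and the picture viewer there is one more tool, called after "Emit:" in YAML: its name, and indented under it one key for each argument. servo_tool: Moves the arm, as the interface text tells. Its arguments: {"type":"object","properties":{"targets":{"type":"array"},"newtons":{"type":"number"}},"required":["targets"]}

```bash
ls; mkdir -p pics
python3 - <<'E'
from bench import *
import cv2,numpy as np
s=get_state(); print({k:np.round(v,3).tolist() for k,v in s.items()})
fr=[]
for n in ("top","side"):
    f=grab_frame(n); fr.append(f['pixels'])
    print(n,f['intrinsics'],f['dist'],f['origin'],f['orientation'])
    cv2.imwrite(f'pics/{n}0.png',f['pixels'][...,::-1])
    for t in ["oven","isolator_box","isolator_tip","lid_handle","lid","labels_cream","labels_white","pliers","pendant","tub"]:
        print(t,[(round(float(r['score']),2),[int(v) for v in r['extent']]) for r in regions_of(t,n)])
E
```

```text
pics
{'time': 0.0, 'joints': [1.208, 0.053, 1.614, -0.0, 1.476, -0.119], 'joint_velocities': [-0.0, -0.001, 0.001, -0.001, 0.0, 0.002], 'tau': [0.002, -39.367, -37.018, -0.0, 0.007, -0.0], 'position': [150.649, 605.953, 248.744], 'tcp_rot': [-1.029, 1.317, 1.027], 'force': [-0.738, 0.578, -0.165], 'moment': [0.065, -0.017, 0.034], 'width': 84.947}
top [[417.61427793   0.         281.7004283 ]
 [  0.         417.61427793 206.33014038]
 [  0.           0.           1.        ]] [0.04149954 0.         0.         0.         0.        ] [ 417.34704159    8.62860867 1112.74207521] [-2.15495718  2.1393712  -0.15898732]
oven [(0.66, [237, 181, 118, 102])]
isolator_box [(0.87, [139, 227, 41, 46]), (0.62, [108, 293, 34, 34])]
isolator_tip [(0.73, [140, 246, 18, 25]), (0.48, [188, 290, 11, 19])]
lid_handle [(0.61, [244, 177, 110, 109]), (0.26, [415, 157, 21, 41])]
lid [(0.79, [245, 179, 112, 107])]
labels_cream [(0.88, [382, 235, 43, 37])]
labels_white [(0.7, [307, 114, 38, 38])]
pliers [(0.67, [146, 137, 24, 68])]
pendant [(0.69, [414, 156, 20, 43])]
tub [(0.8, [188, 89, 85, 69]), (0.54, [413,
[... 231 characters left out ...]
5534039  796.60676824] [-2.34242132  0.22711238 -0.11856495]
oven [(0.75, [214, 195, 109, 89]), (0.7, [217, 170, 107, 141])]
isolator_box [(0.91, [177, 182, 36, 31]), (0.77, [163, 147, 29, 28]), (0.69, [208, 146, 37, 42])]
isolator_tip [(0.58, [209, 149, 19, 19]), (0.54, [166, 146, 8, 10]), (0.25, [210, 172, 111, 140])]
lid_handle [(0.65, [212, 196, 111, 86])]
lid [(0.67, [211, 149, 36, 38]), (0.55, [212, 196, 113, 86])]
labels_cream [(0.94, [242, 341, 52, 60])]
labels_white [(0.89, [356, 250, 41, 44])]
pliers [(0.94, [271, 158, 47, 15]), (0.6, [209, 147, 40, 43])]
pendant [(0.94, [337, 371, 68, 29]), (0.54, [215, 173, 107, 135]), (0.37, [212, 197, 111, 84])]
tub [(0.68, [314, 160, 79, 73])]
```

View pics/top0.png

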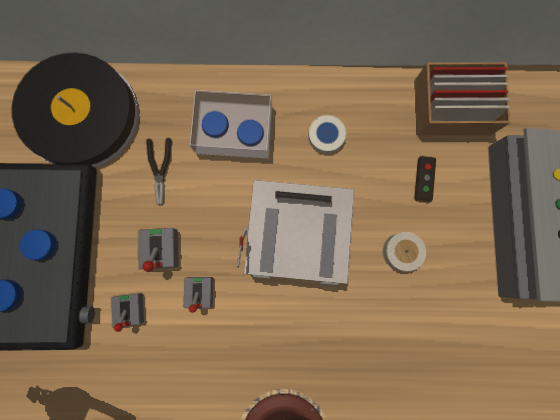

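View pics/side0.png

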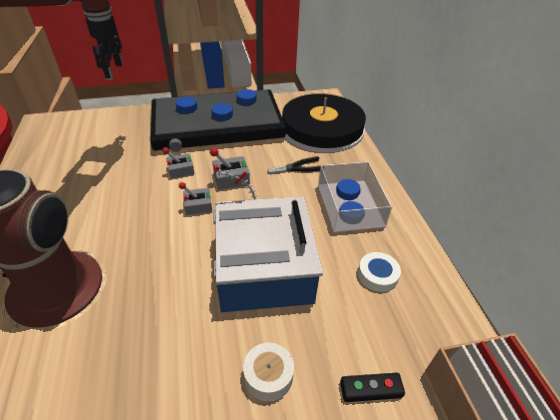

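Top view: there are three isolators, at (158,250), (127,311) and (198,293). The first is clearly the largest (about 41 px against 34 and 30 px). The oven is at (300,232), with its handle at (304,198). I'll confirm in one enlarged crop that combines both views.

```bash
cat > h.py <<'E'
import numpy as np,cv2
from scipy.spatial.transform import Rotation as R
def ray(f,uv):
    n=cv2.undistortPoints(np.array([[uv]],float),np.array(f['intrinsics']),np.array(f['dist']))[0,0]
    return np.array(f['origin']),R.from_rotvec(f['orientation']).apply([n[0],n[1],1])
def onz(f,uv,z):
    o,d=ray(f,uv); return o+d*(z-o[2])/d[2]
def tri(f,uv,g,uv2):
    o,d=ray(f,uv);p,e=ray(g,uv2); s=np.linalg.lstsq(np.c_[d,-e],p-o,rcond=None)[0]
    a,b=o+s[0]*d,p+s[1]*e; return (a+b)/2,np.linalg.norm(a-b)
def proj(f,P):
    Rm=R.from_rotvec(f['orientation']).as_matrix().T; P=np.atleast_2d(P).astype(float)
    return cv2.projectPoints(P,cv2.Rodrigues(Rm)[0],-Rm@np.array(f['origin']),np.array(f['intrinsics']),np.array(f['dist']))[0][:,0]
E
python3 - <<'E'
from bench import *
import cv2,numpy as np
from h import *
T=grab_frame("top");S=grab_frame("side")
def crop(f,x,y,w,h,k):return cv2.resize(f['pixels'][y:y+h,x:x+w,::-1],None,fx=k,fy=k,interpolation=cv2.INTER_CUBIC)
a=crop(T,100,170,265,165,3); b=crop(S,150,135,265,165,3)
cv2.imwrite('pics/ct.png',a[:, :795]);cv2.imwrite('pics/cs.png',b)
print("iso3 widths mm at z50:",[np.linalg.norm(onz(T,(x,y),50)-onz(T,(x+w,y),50)).round() for x,y,w in[(139,250,41),(111,310,32),(184,290,29)]])
E
```

```text
iso3 widths mm at z50: [np.float64(103.0), np.float64(78.0), np.float64(72.0)]
```

View pics/ct.png

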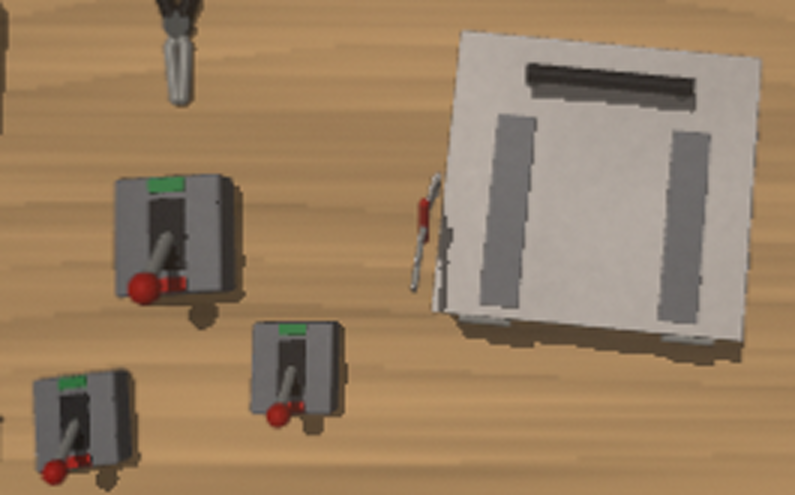

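View pics/cs.png

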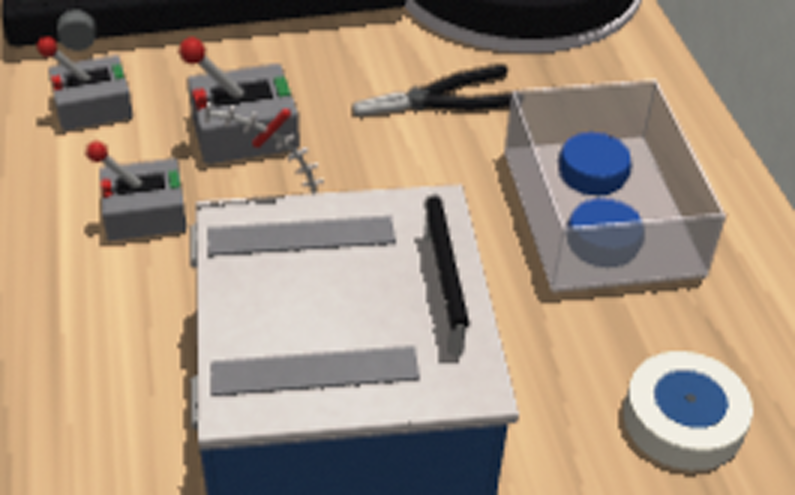

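Both crops confirm it. The largest isolator has its ball at top crop (144,288) and side crop (192,50), leaning to the red side; the handle bar ends are at top crop (527,74)/(694,87) and side crop (434,202)/(462,322). Next I'll triangulate.

Run:
```python
from bench import *
import cv2,numpy as np
from h import *
np.set_printoptions(precision=1,suppress=True)
T=grab_frame("top");S=grab_frame("side")
t=lambda x,y:(100+(x-1)/3,170+(y-1)/3); s=lambda x,y:(150+(x-1)/3,135+(y-1)/3)
print("ball",tri(T,t(144,288),S,s(192,50)))
h1=tri(T,t(527,74),S,s(434,202));h2=tri(T,t(694,87),S,s(462,322));print("handle",h1,h2,(h1[0]+h2[0])/2,np.linalg.norm(h1[0]-h2[0]))
C=[onz(T,t(*p),122) for p in[(460,32),(760,58),(742,341),(433,310)]]
C2=[onz(S,s(*p),122) for p in[(464,187),(516,415),(197,442),(197,203)]]
print("lid corners",*C,"\n side",*C2)
for n,K in(("top",C),("side",C2)):
  c=sum(K)/4; ux=(K[0]+K[1]-K[2]-K[3])/2; uy=(K[0]+K[3]-K[1]-K[2])/2
  print(n,c,np.linalg.norm(ux),np.linalg.norm(uy),"yaw",np.arctan2(ux[1],ux[0]),np.arctan2(-uy[0],uy[1]))
B=[onz(T,t(*p),50) for p in[(115,180),(221,175),(221,290),(115,297)]]
print("iso",*B,sum(B)/4)
for n,f in(("top",T),("side",S)):
  for nm in("labels_cream","labels_white","pliers","pendant","tub"):
    r=regions_of(nm,n)
    if r: l,tp,w,hh=r[0]['extent'];print(n,nm,onz(f,(l+w/2,tp+hh/2),20)[:2])
```

```text
ball (array([418.7, 322. , 111.1]), np.float64(2.4649563702632378))
handle (array([585.7,  21.6, 155.8]), np.float64(0.5118039600221435)) (array([ 575.6, -107.3,  158.6]), np.float64(0.3042185285349567)) [580.6 -42.8 157.2] 129.36183915164156
lid corners [625.3  76.5 122. ] [ 605.8 -165.   122. ] [ 382.1 -146.8  122. ] [404.   93.7 122. ] 
 side [625.6  70.  122. ] [ 601.7 -168.1  122. ] [ 379.  -149.1  122. ] [401.6  91.1 122. ]
top [504.3 -35.4 122. ] 223.19622674176676 241.85524178949024 yaw -0.07927043073626304 -0.08580696869669734
side [502. -39. 122.] 224.25591047155902 240.30568622707688 yaw -0.08944008700275913 -0.097096031585045
iso [510.3 370.4  50. ] [515.1 281.7  50. ] [418.7 277.2  50. ] [412.6 364.6  50. ] [464.2 323.5  50. ]
top labels_cream [ 456.5 -314.8]
top labels_white [ 781.1 -114.6]
top pliers [666.6 329.8]
top pendant [ 655.6 -378.9]
top tub [805.4 141.3]
side labels_cream [ 457.  -309.1]
side labels_white [ 773.  -118.9]
side pliers [661.3 323.8]
side pendant [ 651.4 -381.5]
side tub [805.6 153.5]
```

```bash
cat >> h.py <<'E'
def axes(yaw,tilt=0): # tool pose: fingers down, jaw along +x of yaw frame or -x; tilt leans fingers forward
    x=np.array([np.sin(tilt),0,-np.cos(tilt)]);z=np.array([np.cos(tilt),0,np.sin(tilt)])
    M=np.c_[x,np.cross(z,x),z]; return R.from_euler('z',yaw)*R.from_matrix(M)
def goal(s,p,Rg):
    Rc=R.from_rotvec(s['tcp_rot']); fl=R.from_euler('x',np.pi)
    for n,G in(("same",Rg),("flip",Rg*fl)):
        print(n,"turn first",(Rc.inv()*G).as_rotvec().round(3),"then shift m",(G.inv().apply(np.array(p)-s['position'])/1000).round(4),"| shift w/o turn",(Rc.inv().apply(np.array(p)-s['position'])/1000).round(4))
E
python3 - <<'E'
from bench import *
from h import *
s=get_state(); print(R.from_rotvec(s['tcp_rot']).as_matrix().round(2),s['joints'])
goal(s,[375,320,200],axes(0.05)); goal(s,[581,-43,220],axes(-0.08))
E
```

```text
[[ 0.   -0.97  0.24]
 [-0.    0.24  0.97]
 [-1.   -0.   -0.  ]] [ 1.20799359e+00  5.27242981e-02  1.61289447e+00 -3.49730192e-05
  1.47601133e+00 -1.18999541e-01]
same turn first [ 1.277 -0.     0.   ] then shift m [ 0.05   -0.2973  0.2095] | shift w/o turn [ 0.05   -0.2867 -0.2239]
flip turn first [-1.865 -0.    -0.   ] then shift m [ 0.05    0.2973 -0.2095] | shift w/o turn [ 0.05   -0.2867 -0.2239]
same turn first [ 1.407 -0.     0.   ] then shift m [ 0.03   -0.613   0.4807] | shift w/o turn [ 0.03   -0.5742 -0.5265]
flip turn first [-1.735 -0.    -0.   ] then shift m [ 0.03    0.613  -0.4807] | shift w/o turn [ 0.03   -0.5742 -0.5265]
```

Emit:
servo_tool:
  targets:
    - {"delta_pos": [0, 0, 0], "angular": [0.16, 0, 0], "hand": 0}
    - {"delta_pos": [0, 0, 0], "angular": [0.16, 0, 0], "hand": 0}
    - {"delta_pos": [0, 0, 0], "angular": [0.16, 0, 0], "hand": 0}
    - {"delta_pos": [0, 0, 0], "angular": [0.16, 0, 0], "hand": 0}
    - {"delta_pos": [0, 0, 0], "angular": [0.16, 0, 0], "hand": 0}
    - {"delta_pos": [0, 0, 0], "angular": [0.16, 0, 0], "hand": 0}
    - {"delta_pos": [0, 0, 0], "angular": [0.16, 0, 0], "hand": 0}
    - {"delta_pos": [0, 0, 0], "angular": [0.157, 0, 0], "hand": 0}
  newtons: 40

```text
time: 2.8
position: [150.9, 606.5, 250.0]
tcp_rot: [-0.035, 1.571, 0.035]
force: [-0.8, -0.4, 0.1]
width: 0.3
```

Emit:
servo_tool:
  targets:
    - {"delta_pos": [0, -0.0372, 0.0262], "angular": [0, 0, 0], "hand": 0}
    - {"delta_pos": [0, -0.0372, 0.0262], "angular": [0, 0, 0], "hand": 0}
    - {"delta_pos": [0, -0.0372, 0.0262], "angular": [0, 0, 0], "hand": 0}
    - {"delta_pos": [0, -0.0372, 0.0262], "angular": [0, 0, 0], "hand": 0}
    - {"delta_pos": [0, -0.0372, 0.0262], "angular": [0, 0, 0], "hand": 0}
    - {"delta_pos": [0, -0.0372, 0.0262], "angular": [0, 0, 0], "hand": 0}
    - {"delta_pos": [0, -0.0372, 0.0262], "angular": [0, 0, 0], "hand": 0}
    - {"delta_pos": [0, -0.0372, 0.0262], "angular": [0, 0, 0], "hand": 0}
    - {"delta_pos": [0, 0, 0], "angular": [0, 0, 0], "hand": 0}
    - {"delta_pos": [0, 0, 0], "angular": [0, 0, 0], "hand": 0}

```text
time: 4.05
position: [374.9, 319.9, 250.1]
tcp_rot: [-0.039, 1.571, 0.039]
force: [0.2, -0.2, 0.1]
width: 0.1
```

Run:
```python
from bench import *
from h import *
s=get_state(); print(s['position'],s['joints'].__repr__())
goal(s,[372,320,114],axes(0.05))
f=grab_frame('side');g=grab_frame('top')
a=cv2.resize(f['pixels'][80:230,120:290,::-1],None,fx=2.3,fy=2.3);b=cv2.resize(g['pixels'][200:350,90:260,::-1],None,fx=2.3,fy=2.3)
cv2.imwrite('pics/a.png',np.hstack([a,b]))
```

```text
[374.94040493 319.92760633 250.08014823] array([ 5.55011044e-01, -2.71997590e-01,  1.91232862e+00,  4.95440575e-04,
        1.50116775e+00,  5.05336776e-01])
same turn first [-0. -0. -0.] then shift m [ 0.1361  0.0002 -0.0029] | shift w/o turn [ 0.1361  0.0002 -0.0029]
flip turn first [ 3.141e+00 -1.000e-03  0.000e+00] then shift m [ 0.1361 -0.0002  0.0029] | shift w/o turn [ 0.1361  0.0002 -0.0029]
```

View pics/a.png

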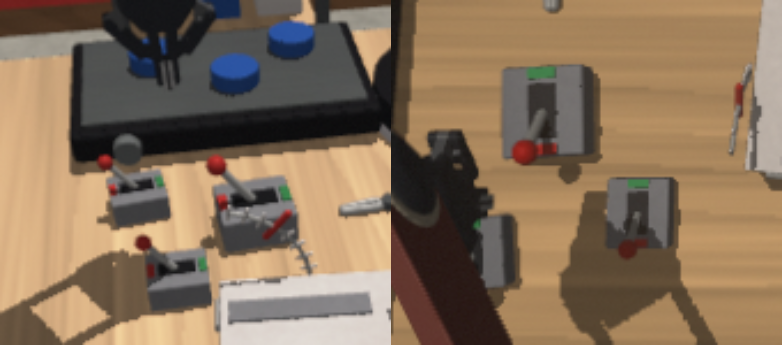

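Run:
```python
from bench import *
from h import *
for n in("top","side"):
    f=grab_frame(n); print(n,proj(f,[[375,320,250],[375,320,231],[418.7,322,111]]))
```

```text
top [[125.57895456 288.02539112]
 [128.98044475 287.56663801]
 [147.6417133  266.20983645]]
side [[192.95868044 110.65145417]
 [193.86140086 116.9421113 ]
 [214.08160996 151.33257078]]
```

The picture shows the fingertips at side crop (170,85) and top crop (485,200), matching the projections. The ball is still on the red side. Now I'll descend behind it and push.

Emit:
servo_tool:
  targets:
    - {"delta_pos": [0.034, 0, 0], "angular": [0, 0, 0], "hand": 0}
    - {"delta_pos": [0.034, 0, 0], "angular": [0, 0, 0], "hand": 0}
    - {"delta_pos": [0.034, 0, -0.0015], "angular": [0, 0, 0], "hand": 0}
    - {"delta_pos": [0.034, 0, -0.0015], "angular": [0, 0, 0], "hand": 0}
    - {"delta_pos": [0, 0, 0], "angular": [0, 0, 0], "hand": 0}

```text
time: 4.88
position: [369.5, 318.9, 110.9]
tcp_rot: [-0.043, 1.576, 0.038]
force: [0.4, 0.8, -0.6]
width: 0.2
```

Emit:
servo_tool:
  targets:
    - {"delta_pos": [0, 0, 0.009], "angular": [0, 0, 0], "hand": 0}
    - {"delta_pos": [0, 0, 0.009], "angular": [0, 0, 0], "hand": 0}
    - {"delta_pos": [0, 0, 0.009], "angular": [0, 0, 0], "hand": 0}
    - {"delta_pos": [0, 0, 0.009], "angular": [0, 0, 0], "hand": 0}
    - {"delta_pos": [0, 0, 0.009], "angular": [0, 0, 0], "hand": 0}
    - {"delta_pos": [0, 0, 0.009], "angular": [0, 0, 0], "hand": 0}
    - {"delta_pos": [0, 0, 0.009], "angular": [0, 0, 0], "hand": 0}
    - {"delta_pos": [0, 0, 0.009], "angular": [0, 0, 0], "hand": 0}
    - {"delta_pos": [0, 0, 0.009], "angular": [0, 0, 0], "hand": 0}
    - {"delta_pos": [0, 0, 0.009], "angular": [0, 0, 0], "hand": 0}
    - {"delta_pos": [0, 0, 0.008], "angular": [0, 0, 0], "hand": 0}
    - {"delta_pos": [0, 0, 0], "angular": [0, 0, 0], "hand": 0}

```text
time: 6.38
position: [470.5, 324.5, 114.1]
tcp_rot: [-0.039, 1.57, 0.039]
force: [0.0, -0.6, 0.4]
width: 0.0
```

Emit:
servo_tool:
  targets:
    - {"delta_pos": [0, 0, -0.01], "angular": [0, 0, 0], "hand": 0}
    - {"delta_pos": [-0.04, 0, -0.01], "angular": [0, 0, 0], "hand": 0}
    - {"delta_pos": [-0.045, 0, 0], "angular": [0, 0, 0], "hand": 0}
    - {"delta_pos": [-0.045, 0, 0], "angular": [0, 0, 0], "hand": 0}
    - {"delta_pos": [0, 0, 0], "angular": [0, 0, 0], "hand": 0}

```text
time: 7.0
position: [451.1, 324.7, 249.4]
tcp_rot: [-0.036, 1.562, 0.043]
force: [0.5, 0.2, -0.4]
width: -0.2
```

Run:
```python
from bench import *
from h import *
s=get_state()
goal(s,[580.6,-43,245],axes(-0.08))
f=grab_frame('side');g=grab_frame('top')
for n in("top","side"): print([(round(float(r['score']),2),[int(v) for v in r['extent']]) for r in regions_of("isolator_tip",n)])
print([proj(k,[[509,325.5,111]]) for k in(f,g)])
a=cv2.resize(f['pixels'][80:230,120:290,::-1],None,fx=2.3,fy=2.3);b=cv2.resize(g['pixels'][200:350,90:260,::-1],None,fx=2.3,fy=2.3)
cv2.imwrite('pics/b.png',np.hstack([a,b]))
```

```text
same turn first [ 0.131  0.008 -0.005] then shift m [ 0.0044 -0.3562  0.1584] | shift w/o turn [ 0.0038 -0.3738  0.1106]
flip turn first [-3.011  0.007  0.012] then shift m [ 0.0044  0.3562 -0.1584] | shift w/o turn [ 0.0038 -0.3738  0.1106]
[(0.73, [142, 220, 18, 28])]
[(0.63, [166, 146, 9, 13]), (0.42, [233, 146, 15, 19]), (0.3, [215, 172, 105, 139])]
[array([[244.45586964, 147.48072218]]), array([[148.29076026, 228.04366049]])]
```

View pics/b.png

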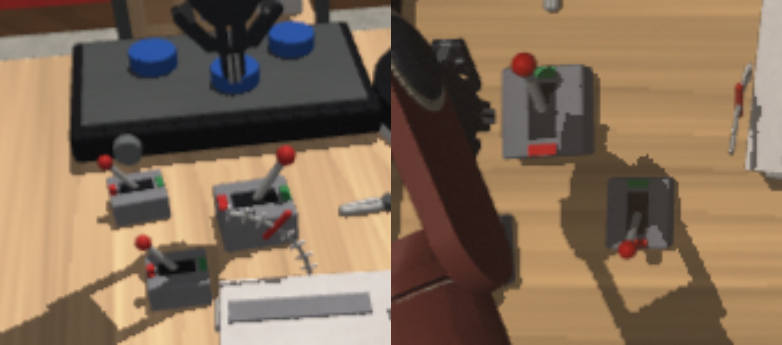

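The ball is now at side crop (285,155) → full (244,147), which matches the predicted off position, and the small isolators are untouched. Now to the handle.

Emit:
servo_tool:
  targets:
    - {"delta_pos": [0, 0, 0], "angular": [0.13, 0, 0], "hand": 0.0}
    - {"delta_pos": [0, -0.0445, 0.0198], "angular": [0, 0, 0], "hand": 0.0}
    - {"delta_pos": [0, -0.0445, 0.0198], "angular": [0, 0, 0], "hand": 0.06}
    - {"delta_pos": [0, -0.0445, 0.0198], "angular": [0, 0, 0], "hand": 0.06}
    - {"delta_pos": [0, -0.0445, 0.0198], "angular": [0, 0, 0], "hand": 0.06}
    - {"delta_pos": [0, -0.0445, 0.0198], "angular": [0, 0, 0], "hand": 0.06}
    - {"delta_pos": [0, -0.0445, 0.0198], "angular": [0, 0, 0], "hand": 0.06}
    - {"delta_pos": [0, -0.0445, 0.0198], "angular": [0, 0, 0], "hand": 0.06}
    - {"delta_pos": [0, -0.0445, 0.0198], "angular": [0, 0, 0], "hand": 0.06}
    - {"delta_pos": [0, 0, 0], "angular": [0, 0, 0], "hand": 0.06}
    - {"delta_pos": [0, 0, 0], "angular": [0, 0, 0], "hand": 0.06}

```text
time: 8.57
position: [578.5, -43.6, 242.2]
tcp_rot: [0.064, 1.573, -0.062]
force: [0.1, 0.7, -0.4]
width: 60.0
```

Run:
```python
from bench import *
from h import *
s=get_state(); print(s['position'],s['width'])
goal(s,[580.6,-43,157],axes(-0.08))
f=grab_frame('side');g=grab_frame('top')
print([proj(k,[[580.6,-43,157],s['position']]) for k in(f,g)])
a=cv2.resize(f['pixels'][130:320,190:380,::-1],None,fx=2.1,fy=2.1);b=cv2.resize(g['pixels'][130:320,200:390,::-1],None,fx=2.1,fy=2.1)
cv2.imwrite('pics/c.png',np.hstack([a,b]))
```

```text
[578.53957271 -43.55385251 242.22397065] 60.04814794357788
same turn first [-0.    -0.003 -0.001] then shift m [0.0852 0.0007 0.002 ] | shift w/o turn [0.0852 0.0006 0.0023]
flip turn first [ 3.141e+00 -1.000e-03  5.000e-03] then shift m [ 0.0852 -0.0007 -0.002 ] | shift w/o turn [0.0852 0.0006 0.0023]
[array([[298.73244779, 221.07795735],
       [300.27994457, 193.30930588]]), array([[303.17200875, 196.50474936],
       [305.60542692, 190.70506733]])]
```

View pics/c.png

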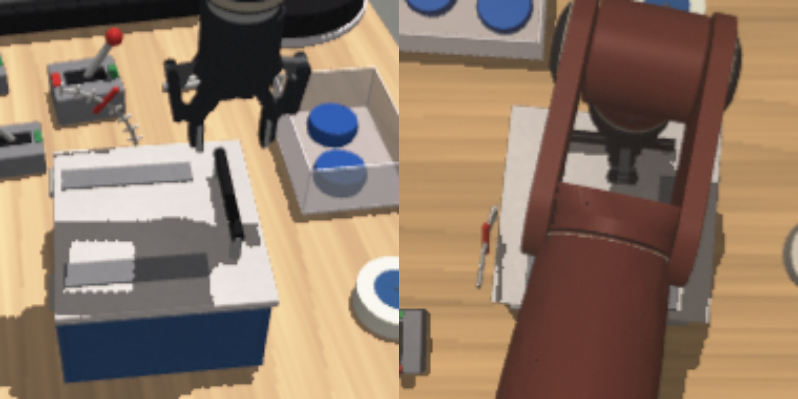

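The jaws (side crop (197,145) and (265,145)) stand either side of the bar (mid (229,195)). Now descend and close.

Emit:
servo_tool:
  targets:
    - {"delta_pos": [0.02, 0, 0.002], "angular": [0, 0, 0], "hand": 0.06}
    - {"delta_pos": [0.02, 0, 0], "angular": [0, 0, 0], "hand": 0.06}
    - {"delta_pos": [0.02, 0, 0], "angular": [0, 0, 0], "hand": 0.06}
    - {"delta_pos": [0.015, 0, 0], "angular": [0, 0, 0], "hand": 0.06}
    - {"delta_pos": [0.01, 0, 0], "angular": [0, 0, 0], "hand": 0.06}
    - {"delta_pos": [0, 0, 0], "angular": [0, 0, 0], "hand": 0.06}

```text
time: 9.43
position: [581.0, -44.2, 158.0]
tcp_rot: [0.063, 1.572, -0.063]
force: [0.2, -0.0, 0.0]
width: 60.3
```

Emit:
servo_tool:
  targets:
    - {"delta_pos": [0, 0, 0], "angular": [0, 0, 0], "hand": 0}
    - {"delta_pos": [0, 0, 0], "angular": [0, 0, 0], "hand": 0}
    - {"delta_pos": [0, 0, 0], "angular": [0, 0, 0], "hand": 0}
    - {"delta_pos": [0, 0, 0], "angular": [0, 0, 0], "hand": 0}
    - {"delta_pos": [0, 0, 0], "angular": [0, 0, 0], "hand": 0}
    - {"delta_pos": [0, 0, 0], "angular": [0, 0, 0], "hand": 0}
    - {"delta_pos": [0, 0, 0], "angular": [0, 0, 0], "hand": 0}
  newtons: 60

```text
time: 10.3
position: [580.7, -44.2, 159.7]
tcp_rot: [0.063, 1.572, -0.063]
force: [-4.5, -0.2, 4.1]
width: 11.7
```

Run:
```python
from bench import *
from h import *
s=get_state(); print(s['position'],s['tcp_rot'],s['width'],s['force'])
# arc plan: hinge from bar pos; row deltas in tool axes; tilt = 0.6*a
N=24; a=np.linspace(0,np.radians(50),N+1); x=190*np.cos(a)-47*np.sin(a); z=190*np.sin(a)+47*np.cos(a)
tl=0.6*a
for i in range(N):
    d=np.array([x[i+1]-x[i],0,z[i+1]-z[i]]); c,sn=np.cos(tl[i]),np.sin(tl[i])
    print(i,round((sn*d[0]-c*d[2])/1000,4),round((c*d[0]+sn*d[2])/1000,4))
E0=axes(0).inv()*axes(0,0.1); print("tilt vec",E0.as_rotvec(),0.6*a[1])
```

```text
[580.73868275 -44.2060159  159.68563842] [ 0.06286797  1.57181955 -0.06306614] 11.65159913591433 [-4.48319221 -0.15762761  4.13029783]
0 -0.0069 -0.0018
1 -0.0068 -0.0019
2 -0.0068 -0.002
3 -0.0068 -0.0021
4 -0.0068 -0.0022
5 -0.0067 -0.0023
6 -0.0067 -0.0024
7 -0.0067 -0.0025
8 -0.0066 -0.0026
9 -0.0066 -0.0027
10 -0.0065 -0.0028
11 -0.0065 -0.0029
12 -0.0065 -0.003
13 -0.0064 -0.0031
14 -0.0064 -0.0032
15 -0.0063 -0.0033
16 -0.0063 -0.0034
17 -0.0062 -0.0035
18 -0.0062 -0.0036
19 -0.0061 -0.0036
20 -0.0061 -0.0037
21 -0.006 -0.0038
22 -0.006 -0.0039
23 -0.0059 -0.004
tilt vec [ 0.  -0.1  0. ] 0.02181661564992912
```

Width 11.7 mm on a 14 mm bar is slightly low, but something is gripped. I'll lift half way, then look.

Emit:
servo_tool:
  targets:
    - {"delta_pos": [-0.0069, 0, -0.0018], "angular": [0, -0.0218, 0], "hand": 0}
    - {"delta_pos": [-0.0068, 0, -0.0019], "angular": [0, -0.0218, 0], "hand": 0}
    - {"delta_pos": [-0.0068, 0, -0.002], "angular": [0, -0.0218, 0], "hand": 0}
    - {"delta_pos": [-0.0068, 0, -0.0021], "angular": [0, -0.0218, 0], "hand": 0}
    - {"delta_pos": [-0.0068, 0, -0.0022], "angular": [0, -0.0218, 0], "hand": 0}
    - {"delta_pos": [-0.0067, 0, -0.0023], "angular": [0, -0.0218, 0], "hand": 0}

```text
time: 11.05
position: [566.3, -42.9, 199.2]
tcp_rot: [0.058, 1.439, -0.066]
force: [0.5, 0.2, -8.6]
width: 11.8
```

Run:
```python
from bench import *
from h import *
s=get_state(); print(s['position'],s['force'],s['width'])
f=grab_frame('side')
cv2.imwrite('pics/d.png',cv2.resize(f['pixels'][110:320,180:390,::-1],None,fx=2.8,fy=2.8))
```

```text
[566.28844609 -42.91713631 199.19434748] [ 0.51215592  0.19222164 -8.59300997] 11.79769156109218
```

View pics/d.png

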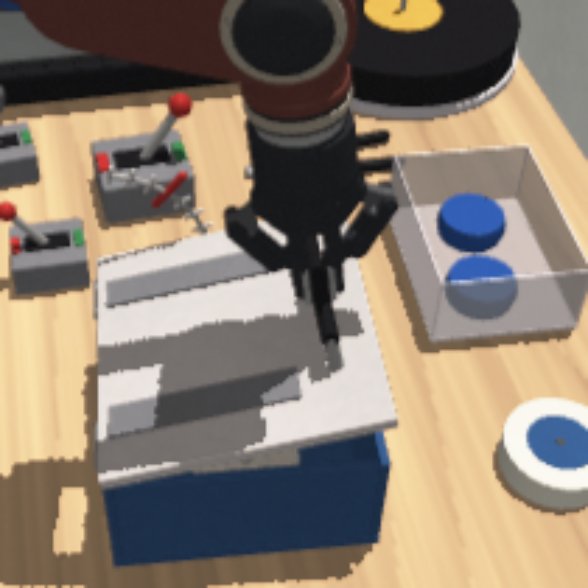

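The lid's front edge has risen (side crop (390,420)), the bar is in the pads at (320,300), the load is 8.6 N and the toggle is still off. Continuing along the arc.

Emit:
servo_tool:
  targets:
    - {"delta_pos": [-0.0067, 0, -0.0024], "angular": [0, -0.0218, 0], "hand": 0}
    - {"delta_pos": [-0.0067, 0, -0.0025], "angular": [0, -0.0218, 0], "hand": 0}
    - {"delta_pos": [-0.0066, 0, -0.0026], "angular": [0, -0.0218, 0], "hand": 0}
    - {"delta_pos": [-0.0066, 0, -0.0027], "angular": [0, -0.0218, 0], "hand": 0}
    - {"delta_pos": [-0.0065, 0, -0.0028], "angular": [0, -0.0218, 0], "hand": 0}
    - {"delta_pos": [-0.0065, 0, -0.0029], "angular": [0, -0.0218, 0], "hand": 0}
    - {"delta_pos": [-0.0065, 0, -0.003], "angular": [0, -0.0218, 0], "hand": 0}
    - {"delta_pos": [-0.0064, 0, -0.0031], "angular": [0, -0.0218, 0], "hand": 0}
    - {"delta_pos": [-0.0064, 0, -0.0032], "angular": [0, -0.0218, 0], "hand": 0}

```text
time: 12.22
position: [529.5, -39.8, 251.2]
tcp_rot: [0.05, 1.242, -0.069]
force: [0.1, 3.0, -9.1]
width: 11.6
```

Emit:
servo_tool:
  targets:
    - {"delta_pos": [-0.0063, 0, -0.0033], "angular": [0, -0.0218, 0], "hand": 0}
    - {"delta_pos": [-0.0063, 0, -0.0034], "angular": [0, -0.0218, 0], "hand": 0}
    - {"delta_pos": [-0.0062, 0, -0.0035], "angular": [0, -0.0218, 0], "hand": 0}
    - {"delta_pos": [-0.0062, 0, -0.0036], "angular": [0, -0.0218, 0], "hand": 0}
    - {"delta_pos": [-0.0061, 0, -0.0036], "angular": [0, -0.0218, 0], "hand": 0}
    - {"delta_pos": [-0.0061, 0, -0.0037], "angular": [0, -0.0218, 0], "hand": 0}
    - {"delta_pos": [0, 0, 0], "angular": [0, 0, 0], "hand": 0}
    - {"delta_pos": [0, 0, 0], "angular": [0, 0, 0], "hand": 0}

```text
time: 13.22
position: [496.5, -36.9, 278.1]
tcp_rot: [0.045, 1.111, -0.071]
force: [3.0, 4.4, -8.3]
width: 11.6
```

Run:
```python
from bench import *
from h import *
s=get_state(); print(s['position'],s['force'],s['width'],s['joints'])
H=np.array([391.2,-27.9,110]);xh=np.array([np.cos(-.08),np.sin(-.08),0])
d=s['position']-H; X=d@xh;Z=d[2]; print("X,Z",X,Z,"r",np.hypot(X,Z),"(195.7) angle",np.degrees(np.arctan2(Z,X)-np.arctan2(47,190)))
yh=np.array([-xh[1],xh[0],0])
f=grab_frame('side')
for a in (40,45,50,55):
  A=np.radians(a)
  P=[H+xh*(r*np.cos(A)-12*np.sin(A)*k)+np.array([0,0,r*np.sin(A)+12*np.cos(A)*k])+yh*y for r,k,y in((224,1,122),(224,1,-122),(224,0,-122),(100,0,140))]
  print(a,proj(f,P).round(1).tolist())
cv2.imwrite('pics/e.png',cv2.resize(f['pixels'][90:300,180:390,::-1],None,fx=2.8,fy=2.8))
```

```text
[496.5339946  -36.94151617 278.13805745] [ 3.01692658  4.36284859 -8.26139763] 11.616842120834244 [-0.26855124 -0.58946001  2.13540862  0.0924516   1.1453203  -0.20762418]
X,Z 105.71965554165848 168.13805745067384 r 198.6128191510634 (195.7) angle 43.94542838294613
40 [[281.6, 151.6], [299.0, 229.3], [302.8, 232.3], [244.4, 179.0]]
45 [[275.6, 147.0], [291.9, 224.8], [296.3, 227.6], [241.9, 177.1]]
50 [[269.0, 142.8], [284.0, 220.6], [288.8, 223.2], [239.1, 175.4]]
55 [[261.8, 139.0], [275.2, 216.9], [280.6, 219.3], [236.1, 173.9]]
```

View pics/e.png

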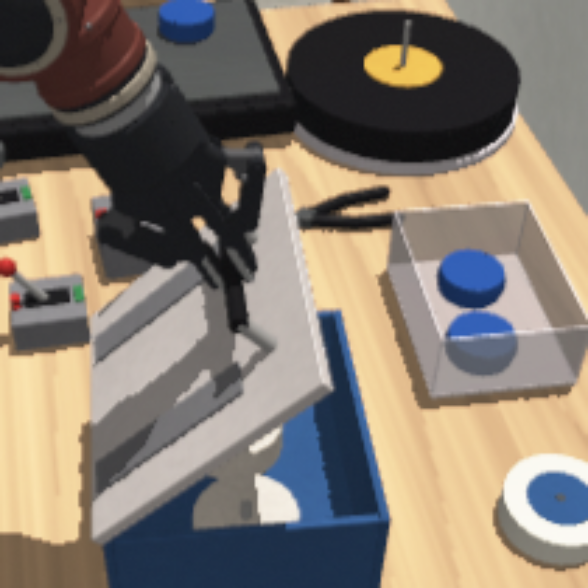

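The lid's near corner is at crop (332,387) → full (298.6,228.2). That is about 44°, agreeing with the arm's 43.9°. Three more rows.

Emit:
servo_tool:
  targets:
    - {"delta_pos": [-0.006, 0, -0.0038], "angular": [0, -0.0218, 0], "hand": 0}
    - {"delta_pos": [-0.006, 0, -0.0039], "angular": [0, -0.0218, 0], "hand": 0}
    - {"delta_pos": [-0.0059, 0, -0.004], "angular": [0, -0.0218, 0], "hand": 0}
    - {"delta_pos": [0, 0, 0], "angular": [0, 0, 0], "hand": 0}
    - {"delta_pos": [0, 0, 0], "angular": [0, 0, 0], "hand": 0}
    - {"delta_pos": [0, 0, 0], "angular": [0, 0, 0], "hand": 0}

```text
time: 14.02
position: [478.1, -35.3, 288.9]
tcp_rot: [0.043, 1.046, -0.071]
force: [3.2, 6.2, -7.1]
width: 11.8
```

Run:
```python
from bench import *
from h import *
s=get_state(); print(s['position'],s['force'],s['width'])
H=np.array([391.2,-27.9,110]);xh=np.array([np.cos(-.08),np.sin(-.08),0])
d=s['position']-H; X=d@xh;Z=d[2]; print("r",np.hypot(X,Z),"angle",np.degrees(np.arctan2(Z,X)-np.arctan2(47,190)))
yh=np.array([-xh[1],xh[0],0])
f=grab_frame('side');g=grab_frame('top')
k=3.6;im=cv2.resize(f['pixels'][120:270,190:340,::-1],None,fx=k,fy=k)
for a,c in((46,(255,0,255)),(50,(0,255,0)),(54,(0,255,255))):
  A=np.radians(a)
  P=[H+xh*(r*np.cos(A)-h*np.sin(A))+np.array([0,0,r*np.sin(A)+h*np.cos(A)])+yh*y for r,h,y in((-1,0,-122),(225,0,-122),(225,12,-122),(225,12,122))]
  q=((proj(f,P)-[190,120]+.5)*k-.5).astype(np.int32); cv2.polylines(im,[q],False,c,1)
cv2.imwrite('pics/f.png',im)
```

```text
[478.05233142 -35.30652742 288.87907883] [ 3.20433151  6.21917595 -7.10278093] 11.795858020024337
r 198.98671701354215 angle 50.126124044931046
```

View pics/f.png

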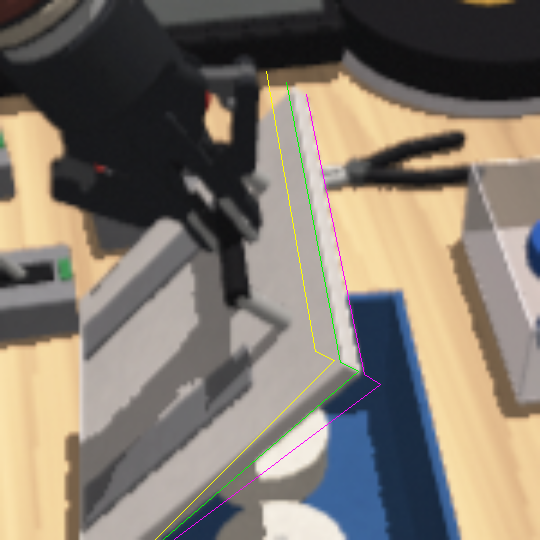

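The green 50° outline lies on the lid's edge and its near corner (358,372), and the arm's own reading is 50.1°. A last check of the toggle and bystanders in the top view, then I'll sign off.

Run:
```python
from bench import *
from h import *
g=grab_frame('top')
for t in("isolator_tip","labels_cream","labels_white","pliers","pendant","tub"): print(t,[(round(float(r['score']),2),[int(v) for v in r['extent']]) for r in regions_of(t,"top")])
hsv=cv2.cvtColor(g['pixels'][210:285,130:185],cv2.COLOR_RGB2HSV);m=((hsv[...,0]<6)|(hsv[...,0]>174))&(hsv[...,1]>170)&(hsv[...,2]>70)
n,_,st,c=cv2.connectedComponentsWithStats(m.astype(np.uint8));print([(int(st[i,4]),(c[i]+[130,210]).round()) for i in range(1,n) if st[i,4]>8])
s=get_state();print(s['time'],s['position'],s['width'])
print(sign_off())
```

```text
isolator_tip [(0.73, [143, 222, 16, 26]), (0.67, [187, 291, 13, 19]), (0.42, [115, 312, 12, 20])]
labels_cream [(0.96, [383, 234, 40, 37])]
labels_white [(0.9, [309, 116, 36, 34])]
pliers [(0.84, [143, 137, 28, 68])]
pendant [(0.6, [413, 156, 20, 42]), (0.16, [147, 136, 24, 67])]
tub [(0.94, [188, 88, 86, 69])]
[(76, array([147., 227.])), (49, array([155., 265.]))]
14.475 [478.08615477 -35.32219255 288.88469575] 11.519481717024874
the job is handed in; nothing more can be done
None
```

I threw the largest isolator's red toggle over to the green side, then lifted the drying box's lid by its bar handle to 50 degrees. I handed the job in at 14.5 s with the lid still held there at 60 N grip.

**Last checks:**
- **Toggle:** its ball is at (147,227) in the top view, against about (148,228) predicted for off.
- **Lid angle:** the arm's position gives 50.1°, and the 50° outline drawn on the side picture lies on the lid's edge.
- **Other things on the bench:** the bystanders are within a few pixels of where they started, and the two smaller isolators still lean to their red sides.

**Small disagreements:**
- The jaw opening reads 11.6 mm on the 14 mm bar, and the grasp point sits about 3 mm further from the hinge than the bar's axis should. The grip held through the whole lift.
- A sideways force grew to about 6 N during the lift, with about 7 N of lid load.

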